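# Load a module into the shielded test box, cover and clip it, and start the test

## Task

Put the power module in the shielded test box, flat on the floor between the four corner locators with its terminal block towards the back wall, then set the loose cover on the rim so that it sits fully home and level, and swing both side clips in over the cover to their stops. Only when the box is covered and clipped, press the round test button on the console fully down and let it go. Set the module and the cover down rather than dropping them, and leave the other things on the bench where they are.

Things in the scene. Friction and masses are not known exactly. Their poses are not given: they have to be found in the camera images.
- test_box: bare aluminium test box fixed to the bench: open tub 130 mm deep (x) by 160 mm wide (y), walls 6 mm; a grey console 50 mm deep, 40 mm high along its front (-x, robot side); a steel swing clip on a pillar outside its left and right walls. Origin: under the tub's centre, at bench level; x to the back wall (two brass sockets inside), y left, z up. May be turned by up to 0.2 rad.
- rim (a point): centre of the tub's mouth, at the height of the rim (72 mm above the bench, top of the black gasket); axes as the test box. The mouth inside the walls is 118 mm (x) by 148 mm (y).
- nest (a point): where the module's underside centre belongs: centre of the tub's floor, 6 mm above the bench; axes as the test box. Four black corner locators, 11 mm tall above the floor, leave 76 mm (x) by 102 mm (y) between them for the module.
- module: circuit board on an aluminium base plate 70 (x) by 96 (y) mm, 10 mm thick together; in its middle a dark finned heat sink 46 (x) by 34 (y) mm, 10 to 40 mm above the underside; grey terminal block along its +x edge. About 0.25 kg. Origin: centre of the underside, z up. Starts flat on the bench, terminal edge away from the robot (within 0.45 rad).
- heat_sink_top (a point): centre of the top of the heat sink (4 mm to -x from the module's centre, 40 mm above its underside). Gripped across its 34 mm width (the module's y); the board beside it is clear for fingers: only flat chips within 20 mm of the module's middle in x, parts up to 21 mm over the underside near its four corners.
- terminals (a point): top of the middle of the module's terminal block, 28.5 mm towards +x from the module's centre.
- cover: loose aluminium cover: plate 130 (x) by 160 (y) by 5.5 mm over an 8 mm deep lip 113 x 143 mm (lower half 110 x 140) that enters the tub's mouth with 2.5 mm to spare all round; black bridge handle on top. Origin: centre of the lip's bottom, z up; plate top at 13.5 mm. About 0.4 kg. Starts right way up on the bench, x within 0.45 rad of the world's; fits either way round.
- cover_grip (a point): middle of the cover's handle bar, 43.5 mm above the lip's bottom; the bar lies along the cover's x: 90 mm long (x), 16 mm wide (y, gripped across), 16 mm thick, its underside 22 mm above the plate.
- cover_seat (a point): centre of the plate's underside, 8 mm above the bottom of the lip: the face that rests on the rim, so that it coincides with the point rim when the cover is home.
- clip_left (a joint): flat steel clip on the box's left (+y), turning about an upright pivot at x 28, y 98 mm in the test box's frame. 0 rad: parked along the side, pointing to the front (-x). Swings inward to its stop at 1.57, where it points at the tub's middle over the cover's edge, 2 mm above a seated cover (it hits one not home). Light friction holds it; starts at -0.4 (turned outward) to 0.08.
- clip_left_knob (a point): middle of the upright black thumb knob on the left clip, 45 mm from its pivot: a cylinder 17 mm thick and 22 mm tall, its top 12 mm above this point and 115 mm above the bench.
- clip_right (a joint): the same clip mirrored on the right (-y) side: upright pivot 28 mm in x and -98 mm in y from the test box's origin; 0 rad parked along the side pointing to the front, 1.57 rad over the cover's edge; starts at -0.4 (turned outward) to 0.08, clear of the cover's way.
- clip_right_knob (a point): middle of the right clip's thumb knob, like the left one's.
- start (a joint): the test button: round black spring push button, 28 mm across, on the console in front of the tub, right of its middle. Reads 0 when released and 0.006 m fully down (about 5 N).
- start_top (a point): centre of the top of the test button; it is pressed straight down.
- meter: bystander: black hand multimeter, 152 x 78 x 43 mm. Origin: its underside.
- cutters: bystander: red-handled side cutters, 121 mm long. Origin: its underside.
- tape_roll: bystander: roll of amber tape, 64 mm across, 18 mm high. Origin: its underside.
- driver: bystander: screwdriver with a blue handle, 170 mm long, 14 mm thick. Origin: its underside.
- braid: bystander: flat black reel of desoldering braid, 53 mm across, 9 mm high. Origin: its underside.
- spare_tips: bystander: small dark box, 40 x 62 x 18 mm. Origin: its underside.
Things that resemble listed ones, but are neither listed nor needed, are in the scene too. There is more than one size of the module; the job needs the larger.

How it is judged:
By the outcome, as a careful person would: the job done as asked, in the order asked, and still so for the second after the job is handed in, with the robot touching nothing.
It also fails if it takes over 72 s, if anything falls off the work surface, if the arm or the gripper's body presses on something with over 40 N, if the wrist force passes 120 N, or if a joint passes its speed limit or range.

## Robot

A 6-joint arm with a two-finger parallel gripper is mounted at the origin on a cart in front of the work surface, level with it; the furniture and walls round the work are solid. World frame = base frame: x ahead of the robot, y to its left, z up, the work surface at z = 0. Lengths are in m, angles in rad, forces in N, time in s.
With the tool pointing down it reaches from about 0.325 to 0.925 m from the base axis. Payload 3.1 kg.
Tool frame: the origin (TCP) lies midway between the tips of the shut fingers; the grasp point (between the pads) lies 19 mm behind it; z points along the fingers, y is the line along which they close (so a half turn about z gives the same grasp; the last joint's range is limited). The gripper opens to 85 mm and grips with 20 to 120 N. Pads are 22 mm wide; open, the fingers measure 114 mm over their backs; the gripper's body (76 mm by 85 mm) begins 54 mm behind the grasp point. The pads swing forward as they close: fully open they stand 13 mm farther back than shut.
Start: joints at [-1.265, 0.217, 1.613, -0, 1.311, -0.112], TCP at [0.254, -0.571, 0.231] pointing down, gripper open.
Joint ranges: [-2.75, 2.75], [-0.78, 2.1], [0.31, 2.55], [-1.13, 4.27], [0.13, 2.63], [-2.58, 2.58]. Speed limits (rad/s): [2.79, 2.79, 3.14, 3.14, 3.14, 3.14].

## Interface

Orientations are given as a rotation vector (axis times angle).
In Python, from station import manip gives the robot as it stands. The module is installed in compiled form; this text tells all that it offers.
- The arm moves only by the tool play_rows, never from a script. Its argument "motion" is a list of rows, each a list of 3 entries, a list of its own where there are three numbers: the shift along the tool's x, y, z scaled (see below), then the turn, a rotation vector about the tool's x, y, z scaled (see below), then the opening in per cent of the stroke, from 0 (shut) to 100 (fully open). A call has 1 to 8 rows; each row is the pose to reach, as a shift and turn from the pose commanded when the call began, along the tool's axes at that moment; what a row does not reach only later rows make up. The controller multiplies each number of a shift by 0.15 m and each number of a turn by 120 degrees. A row lasts 1/12 s, in which the tool goes at most 41.7 mm and 7.16 degrees, less where a joint would pass 70% of its speed; a pose out of reach is approached as far as the arm can. A call with a number of a shift or a turn outside -1 to 1 is refused whole. A call with a gripper value outside its range is refused whole. The fingers move at their own pace and stop on an object; "newtons" is the grip in N (left out, the last holds). Time passes only in rows, so rows that repeat a pose let the fingers close. It gives the time, the measured TCP pose, the force, the opening and the grip force at its end, in the units of the state.
- manip.sense(): the state, without advancing time (a new reading comes with each control period).
- manip.snapshot(name): name is "scene" or "top"; returns a dict with "image" (480x640x3 uint8, red, green, blue), "fx", "fy", "cx", "cy" (pixels), "T" (4x4, takes a point from camera to world coordinates). Camera axes: x right, y down, z forward; pixel columns grow to the right and rows downward; lengths in m; the calibration is good to about 2 mm. A picture is of the moment at which its call begins. There is no depth.
- manip.hand_in(): hands the job in; it is judged then, once.
The state is a dict: "clock": time; "joint_positions": joint angles; "dq": joint speeds; "effort": joint torques, N m; "ee_pos": TCP position; "tool_rot": TCP orientation; "wrist_force": force on the tool from outside, world axes, zero at the start; "torque": the same for the moment, N m; "width": opening from 0.0 (shut) to 1.0 (fully open); "grasp_force": force on a finger pad.
Only numpy, scipy, OpenCV 4.12 (cv2) and the standard library are available. Lean on these libraries where they do the work, as an engineer would, in place of code of your own. Each camera call takes 0.05 s, during which the arm holds its last target. There are 200 camera calls.

## Working session

There is one attempt and no reset: what is moved stays moved. The work goes in short steps, Python scripts to look and compute and a tool call to move; the robot and the scene stay as the last step left them, time stands still between calls to the robot, and variables do not carry over. Pictures are saved under pics/ and viewed, at most 10 in all, crops included, and the job is handed in when it is done.

Besides the shell and the picture viewer there is one more tool, called after "Emit:" by a JSON object that holds its "name" and its "arguments", one argument or row to a line. play_rows: Moves the arm, as the interface text tells. Shifts and turns lie within -1 to 1; 1 stands for 0.15 m of shift or 120 degrees of turn. Its arguments: {"type":"object","properties":{"motion":{"type":"array","items":{"type":"array"}},"newtons":{"type":"number"}},"required":["motion"]}

```bash
mkdir -p pics; python3 - <<'E'
from station import manip
import cv2,numpy as np
for n in("scene","top"):
    s=manip.snapshot(n);cv2.imwrite(f"pics/{n}0.png",s["image"][:,:,::-1]);print(n,s["fx"],s["fy"],s["cx"],s["cy"],np.round(s["T"],4).tolist())
print(manip.sense())
E
```

```text
scene 502.6646602215315 502.6646602215315 314.87113539492515 242.2730990459432 [[0.523, -0.4416, 0.729, -0.4902], [-0.8522, -0.2849, 0.4388, -0.8226], [0.0139, -0.8508, -0.5253, 0.8542], [0.0, 0.0, 0.0, 1.0]]
top 436.1672915770465 436.1672915770465 312.1727414501055 242.08695373811133 [[-0.0232, -0.9849, 0.1715, 0.3839], [-0.9997, 0.0223, -0.0076, -0.2099], [0.0037, -0.1716, -0.9852, 1.0081], [0.0, 0.0, 0.0, 1.0]]
{'clock': 0.1, 'joint_positions': array([-1.26522228e+00,  2.17712117e-01,  1.61480713e+00, -4.80764798e-06,
        1.31133561e+00, -1.12203190e-01]), 'dq': array([ 0.00026915, -0.0009867 , -0.00383238,  0.00041897,  0.00012738,
        0.00096393]), 'effort': array([-5.03157462e-04, -3.98072970e+01, -3.04969847e+01, -1.66006075e-04,
        4.24806334e-03, -3.17037268e-05]), 'ee_pos': array([ 0.25336805, -0.5705081 ,  0.23006068]), 'tool_rot': array([-3.07109800e+00, -6.51015942e-01,  3.50045617e-04]), 'wrist_force': array([ 0.19729184, -0.36374671, -0.72558364]), 'torque': array([-0.01531905,  0.01651602,  0.00801923]), 'grasp_force': 0.0, 'width': 0.9927604356180137}
```

View pics/top0.png

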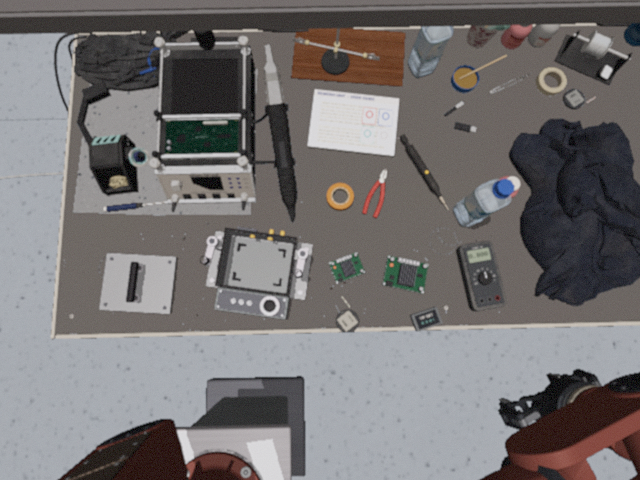

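View pics/scene0.png

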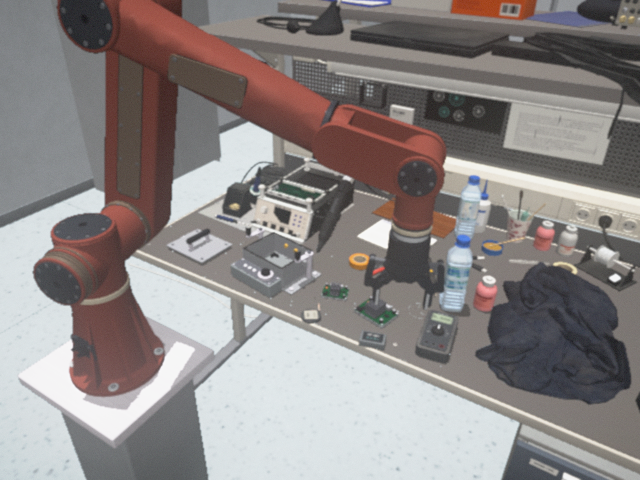

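```bash
cat > h.py <<'E'
import numpy as np, cv2
from station import manip
def ray(s,px,z):
    d=s["T"][:3,:3]@np.array([(px[0]-s["cx"])/s["fx"],(px[1]-s["cy"])/s["fy"],1]); o=s["T"][:3,3]
    return o+d*(z-o[2])/d[2]
def proj(s,p):
    c=s["T"][:3,:3].T@(np.asarray(p)-s["T"][:3,3]); return np.array([s["fx"]*c[0]/c[2]+s["cx"],s["fy"]*c[1]/c[2]+s["cy"]])
def rect(s,mask,z,roi):
    x0,y0,x1,y1=roi; m=np.zeros_like(mask); m[y0:y1,x0:x1]=mask[y0:y1,x0:x1]
    cs,_=cv2.findContours(m,cv2.RETR_EXTERNAL,cv2.CHAIN_APPROX_NONE); c=max(cs,key=cv2.contourArea)[:,0]
    w=np.array([ray(s,p,z)[:2] for p in c],np.float32)
    (cx,cy),(a,b),t=cv2.minAreaRect(w); 
    return np.round([cx,cy,a,b,t],4), c.mean(0)
E
python3 - <<'E'
from h import *
s=manip.snapshot("top");im=s["image"];np.save("top0.npy",im)
hsv=cv2.cvtColor(im,cv2.COLOR_RGB2HSV)
g=cv2.inRange(hsv,(40,70,20),(90,255,255)); g=cv2.morphologyEx(g,cv2.MORPH_CLOSE,np.ones((5,5)))
for roi in((325,245,372,290),(375,245,440,300)):print("mod",rect(s,g,.010,roi))
gr=cv2.cvtColor(im,cv2.COLOR_RGB2GRAY)
print("cover",rect(s,(gr>110).astype(np.uint8),.0135,(92,240,185,320)))
a=cv2.resize(im[220:330,90:320],None,fx=3.4,fy=3.4,interpolation=cv2.INTER_CUBIC)
b=cv2.resize(im[245:298,322:450],None,fx=4,fy=4,interpolation=cv2.INTER_CUBIC)
o=np.zeros((a.shape[0]+b.shape[0],a.shape[1],3),np.uint8);o[:a.shape[0]]=a;o[a.shape[0]:,:b.shape[1]]=b
print(o.shape);cv2.imwrite("pics/crop1.png",o[:,:,::-1])
E
```

```text
mod (array([ 0.4964, -0.2956,  0.0473,  0.0677, 17.2034]), array([347.09821429, 268.96428571]))
mod (array([ 4.7870e-01, -4.2940e-01,  9.2000e-02,  6.5400e-02,  7.7099e+01]), array([404.96491228, 276.52046784]))
cover (array([ 0.4709,  0.1839,  0.1649,  0.1387, 85.4941]), array([136.74319066, 283.42023346]))
(586, 782, 3)
```

View pics/crop1.png

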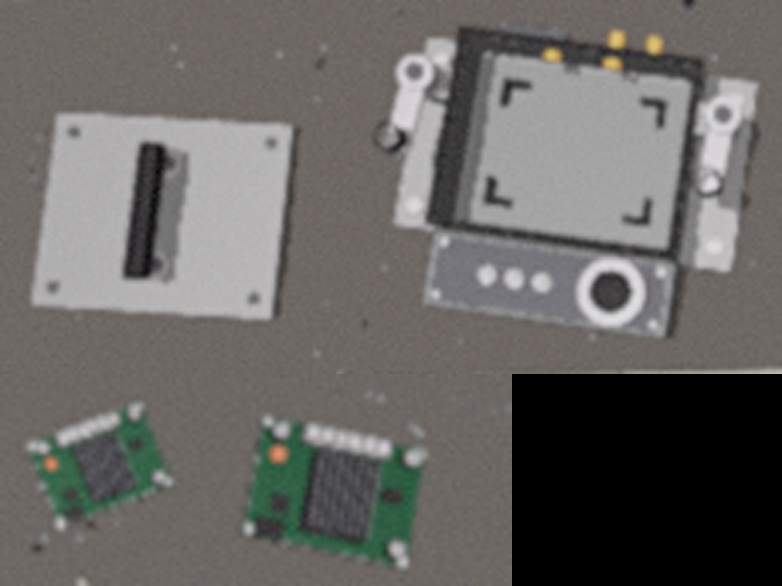

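```bash
python3 - <<'E'
from h import *
s=manip.snapshot("top")
A=lambda u,v:(90+u/3.4-.35,220+v/3.4-.35)
B=lambda u,v:(322+u/4-.37,245+(v-374)/4-.37)
def show(n,pts,z):
    w=np.array([ray(s,p,z)[:2] for p in pts]);c=w.mean(0)
    print(n,w.round(4).tolist(),"c",c.round(4), "ydir" ,np.round(np.arctan2(*( (w[0]+w[3]-w[1]-w[2])*[-1,1])),3),"xdir",np.round(np.arctan2(*((w[0]+w[1]-w[2]-w[3])[::-1])),3),"size",np.linalg.norm(w[0]-w[1]).round(4),np.linalg.norm(w[1]-w[2]).round(4))
show("loc",[A(503,83),A(664,100),A(648,222),A(487,203)],.017)
show("rim",[A(461,28),A(704,60),A(672,254),A(428,222)],.072)
show("sink",[B(311,450),B(383,458),B(370,542),B(303,535)],.04)
show("board",[B(265,418),B(427,447),B(405,563),B(247,528)],.010)
show("cover",[A(57,114),A(292,125),A(274,318),A(33,305)],.0135)
show("bar",[A(139,144),A(164,144),A(150,277),A(124,277)],.0435)
for n,p,z in(("knobL",A(390,137),.115),("knobR",A(710,183),.115),("pivL",A(414,72),.1),("pivR",A(722,115),.1),("btn",A(610,292),.048)):print(n,ray(s,p,z).round(4))
E
```

```text
loc [[0.5557, -0.0457], [0.5415, -0.1546], [0.4594, -0.1429], [0.4746, -0.0356]] c [ 0.5078 -0.0947] ydir -0.135 xdir -0.133 size 0.1098 0.0829
rim [[0.5827, -0.0276], [0.5582, -0.1837], [0.4349, -0.1615], [0.4584, -0.0082]] c [ 0.5085 -0.0952] ydir -0.154 xdir -0.166 size 0.158 0.1253
sink [[0.4991, -0.4112], [0.4937, -0.4512], [0.4471, -0.4409], [0.4519, -0.404]] c [ 0.473  -0.4268] ydir -0.131 xdir -0.183 size 0.0403 0.0477
board [[0.5219, -0.3919], [0.5029, -0.4844], [0.4367, -0.4673], [0.4587, -0.3782]] c [ 0.4801 -0.4305] ydir -0.222 xdir -0.234 size 0.0945 0.0684
cover [[0.5418, 0.2562], [0.5307, 0.0972], [0.402, 0.1052], [0.4142, 0.2647]] c [0.4722 0.1808] ydir -0.073 xdir -0.064 size 0.1594 0.1289
bar [[0.516, 0.1875], [0.5156, 0.1712], [0.4294, 0.1763], [0.4298, 0.193]] c [0.4727 0.182 ] ydir -0.023 xdir -0.061 size 0.0163 0.0863
knobL [0.507  0.0063 0.115 ]
knobR [ 0.4746 -0.1872  0.115 ]
pivL [ 0.5495 -0.0042  0.1   ]
pivR [ 0.5181 -0.195   0.1   ]
btn [ 0.4129 -0.1202  0.048 ]
```

```bash
cat >> h.py <<'E'
from scipy.spatial.transform import Rotation as R
def down(yaw): return R.from_euler('z',yaw)*R.from_rotvec([np.pi,0,0])
def go(p,yaw,P=None,Q=None):
    "scaled shift/turn from pose (P,Q; default measured) to p,yaw"
    st=manip.sense(); P=st["ee_pos"] if P is None else np.array(P); Q=R.from_rotvec(st["tool_rot"]) if Q is None else Q
    T=down(yaw); print("shift",(Q.inv().apply(np.array(p)-P)/.15).round(3),"turn",np.round((Q.inv()*T).as_rotvec()/np.radians(120),3)); return p,T
def box(x,y,c=(.507,-.095),a=-.158): return np.array([c[0]+x*np.cos(a)-y*np.sin(a),c[1]+x*np.sin(a)+y*np.cos(a)])
E
python3 - <<'E'
from h import *
p,q=go([.475,-.428,.13],-.22)
go([.475,-.428,.05],-.22,p,q)
E
```

```text
shift [ 1.736 -0.27   0.671] turn [-0.001  0.     0.305]
shift [ 0.    -0.     0.533] turn [0. 0. 0.]
```

Emit:
{"name": "play_rows", "arguments": {
  "motion": [
    [[0.2,-0.03,0.04],[0,0,0],70],
    [[0.45,-0.07,0.1],[0,0,0],70],
    [[0.75,-0.11,0.15],[0,0,0],70],
    [[1,-0.15,0.2],[0,0,0],70]
  ]
}}

```text
clock: 0.53
ee_pos: [0.3813, -0.4899, 0.2012]
tool_rot: [3.074, 0.649, 0.0]
wrist_force: [-0.1, -0.1, 0.3]
width: 0.703
grasp_force: 0.0
```

Emit:
{"name": "play_rows", "arguments": {
  "motion": [
    [[0.2,-0.03,0.1],[0,0,0.06],70],
    [[0.4,-0.06,0.25],[0,0,0.12],70],
    [[0.6,-0.09,0.37],[0,0,0.18],70],
    [[0.736,-0.12,0.47],[0,0,0.24],70],
    [[0.736,-0.12,0.47],[0,0,0.305],70],
    [[0.736,-0.12,0.47],[0,0,0.305],70]
  ]
}}

```text
clock: 1.03
ee_pos: [0.4742, -0.427, 0.1287]
tool_rot: [-3.12, 0.346, 0.005]
wrist_force: [-0.9, -0.4, -0.1]
width: 0.701
grasp_force: 0.0
```

```bash
python3 - <<'E'
from h import *
s=manip.snapshot("top");t=manip.snapshot("scene")
p=manip.sense();print(p["clock"],p["ee_pos"],p["tool_rot"],proj(t,[.475,-.428,.04]),proj(s,[.475,-.428,.04]))
a=cv2.resize(s["image"][230:310,355:455],None,fx=4,fy=4,interpolation=cv2.INTER_CUBIC)
b=cv2.resize(t["image"][240:360,310:430],None,fx=3,fy=3,interpolation=cv2.INTER_CUBIC)
o=np.zeros((360,760,3),np.uint8);o[:320,:400]=a;o[:,400:]=b
cv2.imwrite("pics/c2.png",o[:,:,::-1])
go([.475,-.428,.05],-.22)
E
```

```text
1.1333 [ 0.47410052 -0.42942295  0.131058  ] [ 3.12262954e+00 -3.41630915e-01 -2.28808917e-04] [375.42376659 301.60981298] [407.54298534 274.2202073 ]
shift [ 0.004 -0.011  0.54 ] turn [0.    0.    0.001]
```

View pics/c2.png

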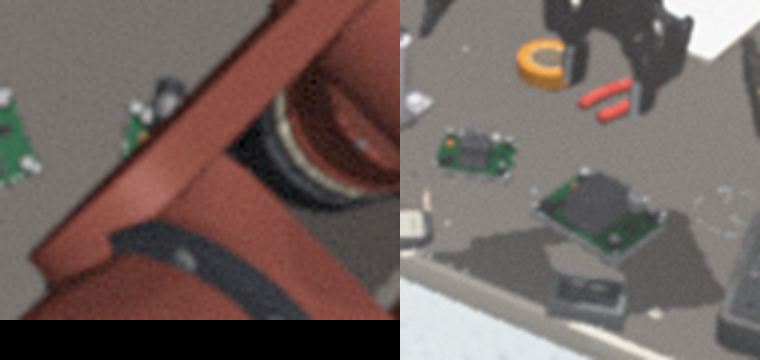

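```bash
python3 - <<'E'
from h import *
t=manip.snapshot("scene")
C=lambda u,v:(310+(u-400)/3-.33,240+v/3-.33)
for p in((533,205),(665,215),(618,262)):print(ray(t,C(*p),.010).round(4))
print((ray(t,C(533,205),.01)+ray(t,C(665,215),.01))/2)
for x,y in((-35,48),(35,48),(35,-48),(-35,-48)):
    w=box(x/1000,y/1000,(.4795,-.4295),-.22);print(w.round(4),(proj(t,[*w,.01])-[310,240])*3+[400,0])
go([.475,-.428,.05],-.22)
E
```

```text
[ 0.4555 -0.3774  0.01  ]
[ 0.5055 -0.4814  0.01  ]
[ 0.4272 -0.4728  0.01  ]
[ 0.4805202  -0.42936895  0.01      ]
[ 0.4558 -0.375 ] [529.79065105 202.91577069]
[ 0.5241 -0.3903] [579.72398494 168.39841919]
[ 0.5032 -0.484 ] [665.71400913 216.49481698]
[ 0.4349 -0.4687] [616.48026116 254.16879999]
shift [ 0.003 -0.015  0.544] turn [ 0.    -0.     0.001]
```

Emit:
{"name": "play_rows", "arguments": {
  "motion": [
    [[0.01,-0.01,0.2],[0,0,0],70],
    [[0.01,-0.01,0.4],[0,0,0],70],
    [[0.01,-0.01,0.55],[0,0,0],70],
    [[0.01,-0.01,0.65],[0,0,0],70],
    [[0.01,-0.01,0.72],[0,0,0],70],
    [[0.01,-0.01,0.77],[0,0,0],70],
    [[0.01,-0.01,0.79],[0,0,0],70],
    [[0.01,-0.01,0.79],[0,0,0],70]
  ],
  "newtons": 40
}}

```text
clock: 1.85
ee_pos: [0.476, -0.4287, 0.0129]
tool_rot: [3.122, -0.346, 0.001]
wrist_force: [0.2, 0.6, 1.0]
width: 0.7
grasp_force: 0.0
```

Emit:
{"name": "play_rows", "arguments": {
  "motion": [
    [[0,0,0],[0,0,0],20],
    [[0,0,0],[0,0,0],20],
    [[0,0,0],[0,0,0],20],
    [[0,0,0],[0,0,0],20],
    [[0,0,0],[0,0,0],20],
    [[0,0,0],[0,0,0],20]
  ],
  "newtons": 40
}}

```text
clock: 2.35
ee_pos: [0.4769, -0.4294, 0.0143]
tool_rot: [3.12, -0.346, 0.004]
wrist_force: [-0.3, -0.9, 5.5]
width: 0.388
grasp_force: 42.7
```

Emit:
{"name": "play_rows", "arguments": {
  "motion": [
    [[0,0,-0.05],[0,0,0],20],
    [[0,0,-0.15],[0,0,0],20],
    [[0,0,-0.32],[0,0,0],20],
    [[0,0,-0.5],[0,0,0],20],
    [[0,0,-0.7],[0,0,0],20],
    [[0,0,-0.85],[0,0,0],20],
    [[0,0,-0.95],[0,0,0],20],
    [[0,0,-0.95],[0,0,0],20]
  ]
}}

```text
clock: 3.02
ee_pos: [0.4777, -0.43, 0.1606]
tool_rot: [3.117, -0.346, 0.01]
wrist_force: [1.0, -0.0, -1.5]
width: 0.391
grasp_force: 41.8
```

```bash
python3 - <<'E'
from h import *
print(manip.sense()["ee_pos"],manip.sense()["width"])
p=[*box(-.004,0),.16];print(p);go(p,-.158)
E
```

```text
[ 0.47771919 -0.43004755  0.16056364] 0.3905532250417854
[np.float64(0.50304982421951), np.float64(-0.09437062626109004), 0.16]
shift [-0.325 -2.22  -0.009] turn [ 0.002 -0.003 -0.03 ]
```

Emit:
{"name": "play_rows", "arguments": {
  "motion": [
    [[-0.02,-0.08,0],[0,0,0],20],
    [[-0.05,-0.25,0],[0,0,0],20],
    [[-0.08,-0.45,0],[0,0,0],20],
    [[-0.11,-0.68,0],[0,0,0],20],
    [[-0.15,-0.9,0],[0,0,0],20]
  ]
}}

```text
clock: 3.43
ee_pos: [0.4815, -0.2881, 0.1522]
tool_rot: [-3.119, 0.347, 0.007]
wrist_force: [0.4, -0.4, -2.9]
width: 0.39
grasp_force: 41.7
```

Emit:
{"name": "play_rows", "arguments": {
  "motion": [
    [[-0.03,-0.22,0],[0,0,0],20],
    [[-0.06,-0.43,0],[0,0,0],20],
    [[-0.1,-0.64,0],[0,0,0],20],
    [[-0.13,-0.82,0],[0,0,0],20],
    [[-0.15,-0.97,0],[0,0,0],20]
  ]
}}

```text
clock: 3.85
ee_pos: [0.4905, -0.1407, 0.1523]
tool_rot: [-3.12, 0.344, 0.009]
wrist_force: [-1.4, 0.4, -2.3]
width: 0.389
grasp_force: 41.7
```

Emit:
{"name": "play_rows", "arguments": {
  "motion": [
    [[0,-0.13,0],[0,0,0],20],
    [[-0.01,-0.23,0],[0,0,-0.01],20],
    [[-0.02,-0.31,0],[0,0,-0.02],20],
    [[-0.025,-0.35,0],[0.002,-0.003,-0.03],20],
    [[-0.025,-0.35,0],[0.002,-0.003,-0.03],20],
    [[-0.025,-0.35,0],[0.002,-0.003,-0.03],20]
  ]
}}

```text
clock: 4.35
ee_pos: [0.5007, -0.0926, 0.1544]
tool_rot: [-3.127, 0.247, 0.011]
wrist_force: [0.9, -0.4, -2.2]
width: 0.392
grasp_force: 41.7
```

```bash
python3 - <<'E'
from h import *
p=[*box(-.004,0),.12];go(p,-.158)
s=manip.snapshot("top");t=manip.snapshot("scene")
p=manip.sense();print(p["clock"],p["ee_pos"],p["tool_rot"],p["width"])
a=cv2.resize(s["image"][200:330,180:330],None,fx=2.6,fy=2.6,interpolation=cv2.INTER_CUBIC)
b=cv2.resize(t["image"][210:310,220:330],None,fx=3.6,fy=3.6,interpolation=cv2.INTER_CUBIC)
o=np.zeros((360,790,3),np.uint8);o[:338,:390]=a;o[:,390:786]=b
cv2.imwrite("pics/c3.png",o[:,:,::-1])
E
```

```text
shift [0.019 0.01  0.229] turn [-0.002  0.004  0.   ]
4.45 [ 0.50105538 -0.0932895   0.15479897] [-3.12708731  0.24934713  0.00985565] 0.3874929895955629
```

View pics/c3.png

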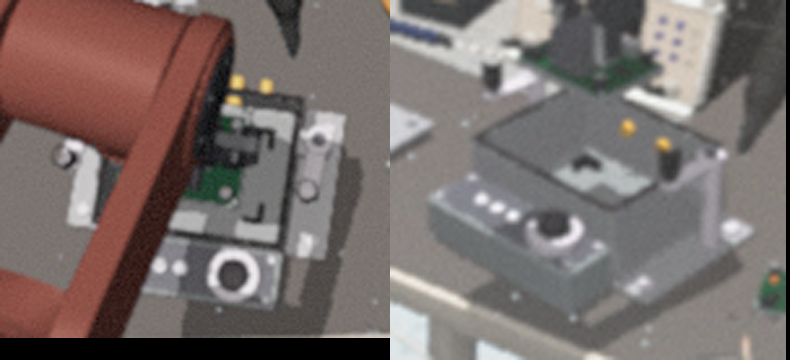

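```bash
python3 - <<'E'
from h import *
s=manip.snapshot("top");im=s["image"]
st=manip.sense();P=st["ee_pos"];a=-.158
m=cv2.inRange(cv2.cvtColor(im,cv2.COLOR_RGB2HSV),(40,60,20),(90,255,255));m[:, :240]=0;m[:200]=0;m[300:]=0
m[:,290:]=0
ys,xs=np.nonzero(m)
def loc(px):
    d=ray(s,px,P[2]-.0145+.010)[:2]-P[:2];c,q=np.cos(a),np.sin(a);return np.round([d[0]*c+d[1]*q,-d[0]*q+d[1]*c],4)
for y in range(ys.min(),ys.max()+1,2):
    x=xs[ys==y]
    if len(x):print(y,x.min(),x.max(),loc((x.max()+.5,y)))
for x in range(252,274,3):
    y=ys[xs==x]
    if len(y):print("bot",x,y.max(),loc((x,y.max()+.5)))
E
```

```text
231 266 266 [ 0.0609 -0.0228]
233 265 266 [ 0.0569 -0.0235]
243 259 262 [ 0.0358 -0.0187]
245 262 268 [ 0.0334 -0.0311]
247 259 268 [ 0.0294 -0.0317]
249 266 275 [ 0.0273 -0.0461]
257 259 259 [ 0.0071 -0.0171]
263 262 266 [-0.0029 -0.0327]
265 258 272 [-0.0052 -0.045 ]
267 258 272 [-0.0091 -0.0456]
269 257 272 [-0.0131 -0.0462]
271 257 271 [-0.0172 -0.0449]
273 252 271 [-0.0212 -0.0454]
275 251 271 [-0.0251 -0.046 ]
277 265 267 [-0.03   -0.0388]
bot 252 275 [-0.0312 -0.0082]
bot 255 275 [-0.0304 -0.014 ]
bot 258 276 [-0.0316 -0.0202]
bot 261 276 [-0.0308 -0.026 ]
bot 264 276 [-0.03   -0.0319]
bot 267 277 [-0.0311 -0.038 ]
bot 270 274 [-0.0245 -0.043 ]
```

```bash
python3 - <<'E'
from h import *
print(box(-.003,0,(.5075,-.095)));go([*box(-.003,0,(.5075,-.095)),.045],-.158)
E
```

```text
[ 0.50453737 -0.09452797]
shift [0.028 0.007 0.733] turn [-0.002  0.003 -0.001]
```

Emit:
{"name": "play_rows", "arguments": {
  "motion": [
    [[0.028,0.007,0.1],[-0.002,0.003,0],20],
    [[0.028,0.007,0.25],[-0.002,0.003,0],20],
    [[0.028,0.007,0.4],[-0.002,0.003,0],20],
    [[0.028,0.007,0.55],[-0.002,0.003,0],20],
    [[0.028,0.007,0.65],[-0.002,0.003,0],20],
    [[0.028,0.007,0.73],[-0.002,0.003,0],20],
    [[0.028,0.007,0.73],[-0.002,0.003,0],20],
    [[0.028,0.007,0.73],[-0.002,0.003,0],20]
  ]
}}

```text
clock: 5.17
ee_pos: [0.5043, -0.0941, 0.0452]
tool_rot: [-3.131, 0.249, 0.002]
wrist_force: [-0.3, 0.3, -3.0]
width: 0.39
grasp_force: 41.6
```

```bash
python3 - <<'E'
from h import *
print(manip.sense()["ee_pos"],manip.sense()["wrist_force"])
go([*box(-.003,0,(.5075,-.095)),.0205],-.158)
s=manip.snapshot("top");im=s["image"];a=-.158
t=manip.snapshot("scene")
a=cv2.resize(s["image"][200:330,180:330],None,fx=2.6,fy=2.6,interpolation=cv2.INTER_CUBIC)
b=cv2.resize(t["image"][210:310,220:330],None,fx=3.6,fy=3.6,interpolation=cv2.INTER_CUBIC)
o=np.zeros((360,790,3),np.uint8);o[:338,:390]=a;o[:,390:786]=b
cv2.imwrite("pics/c4.png",o[:,:,::-1])
E
```

```text
[ 0.50434989 -0.09408224  0.04519706] [-0.28398864  0.31759277 -2.96528851]
shift [0.002 0.003 0.165] turn [-0.  0. -0.]
```

View pics/c4.png

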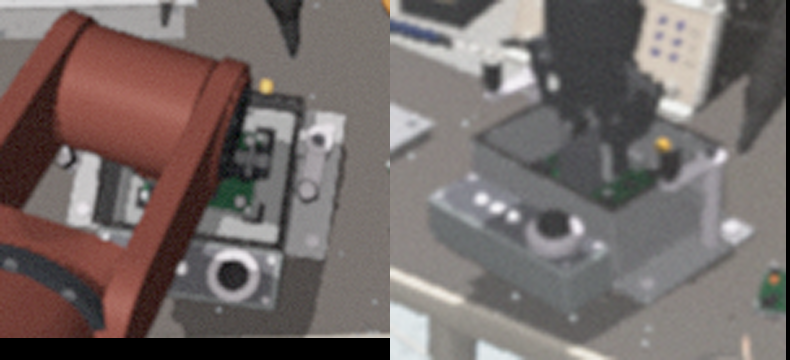

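Emit:
{"name": "play_rows", "arguments": {
  "motion": [
    [[0.002,0.003,0.04],[0,0,0],20],
    [[0.002,0.003,0.08],[0,0,0],20],
    [[0.002,0.003,0.11],[0,0,0],20],
    [[0.002,0.003,0.13],[0,0,0],20],
    [[0.002,0.003,0.145],[0,0,0],20],
    [[0.002,0.003,0.155],[0,0,0],20],
    [[0.002,0.003,0.16],[0,0,0],20],
    [[0.002,0.003,0.16],[0,0,0],20]
  ]
}}

```text
clock: 5.93
ee_pos: [0.5048, -0.0941, 0.0213]
tool_rot: [-3.132, 0.248, 0.0]
wrist_force: [-0.1, -0.4, -1.2]
width: 0.389
grasp_force: 41.7
```

Emit:
{"name": "play_rows", "arguments": {
  "motion": [
    [[0,0,0.006],[0,0,0],20],
    [[0,0,0.01],[0,0,0],20],
    [[0,0,0.01],[0,0,0],20],
    [[0,0,0.01],[0,0,0],20]
  ]
}}

```text
clock: 6.27
ee_pos: [0.5052, -0.0943, 0.0204]
tool_rot: [-3.132, 0.248, -0.001]
wrist_force: [0.4, 0.5, -1.7]
width: 0.391
grasp_force: 41.8
```

Emit:
{"name": "play_rows", "arguments": {
  "motion": [
    [[0,0,0.005],[0,0,0],20],
    [[0,0,0.01],[0,0,0],20],
    [[0,0,0.01],[0,0,0],20],
    [[0,0,0.01],[0,0,0],20]
  ]
}}

```text
clock: 6.6
ee_pos: [0.5052, -0.0942, 0.0202]
tool_rot: [-3.132, 0.248, 0.001]
wrist_force: [-4.6, 1.9, 10.4]
width: 0.388
grasp_force: 43.3
```

Emit:
{"name": "play_rows", "arguments": {
  "motion": [
    [[0,0,-0.01],[0,0,0],40],
    [[0,0,-0.01],[0,0,0],60],
    [[0,0,-0.01],[0,0,0],60],
    [[0,0,-0.05],[0,0,0],60],
    [[0,0,-0.2],[0,0,0],60],
    [[0,0,-0.45],[0,0,0],60],
    [[0,0,-0.7],[0,0,0],60],
    [[0,0,-0.95],[0,0,0],60]
  ]
}}

```text
clock: 7.27
ee_pos: [0.5042, -0.094, 0.1623]
tool_rot: [-3.131, 0.248, 0.002]
wrist_force: [1.3, -0.8, 0.6]
width: 0.599
grasp_force: 0.0
```

```bash
python3 - <<'E'
from h import *
print(manip.sense()["width"],manip.sense()["ee_pos"])
go([.472,.181,.16],-.064)
E
```

```text
0.5987912044158376 [ 0.50419935 -0.09402729  0.1622559 ]
shift [-0.501 -1.777  0.016] turn [-0.     0.001 -0.045]
```

Emit:
{"name": "play_rows", "arguments": {
  "motion": [
    [[-0.05,-0.25,0],[0,0,0],60],
    [[-0.12,-0.5,0],[0,0,0],60],
    [[-0.2,-0.75,0],[0,0,0],60],
    [[-0.25,-0.95,0],[0,0,0],60]
  ]
}}

```text
clock: 7.6
ee_pos: [0.4896, 0.0544, 0.1618]
tool_rot: [-3.131, 0.249, -0.001]
wrist_force: [1.3, 0.2, -0.9]
width: 0.602
grasp_force: 0.0
```

Emit:
{"name": "play_rows", "arguments": {
  "motion": [
    [[-0.07,-0.25,0],[0,0,-0.01],60],
    [[-0.14,-0.5,0],[0,0,-0.02],60],
    [[-0.2,-0.7,0],[0,0,-0.035],60],
    [[-0.25,-0.82,0],[0,0,-0.045],60],
    [[-0.25,-0.82,0],[0,0,-0.045],60],
    [[-0.25,-0.82,0],[0,0,-0.045],60]
  ]
}}

```text
clock: 8.1
ee_pos: [0.4723, 0.1805, 0.1612]
tool_rot: [3.14, -0.097, 0.001]
wrist_force: [-0.5, -0.2, 0.2]
width: 0.599
grasp_force: 0.0
```

```bash
python3 - <<'E'
from h import *
s=manip.snapshot("top");im=s["image"];t=manip.snapshot("scene");it=t["image"]
print(manip.sense()["ee_pos"])
a=cv2.resize(im[215:320,200:320],None,fx=3,fy=3,interpolation=cv2.INTER_CUBIC)
b=cv2.resize(it[210:300,150:330],None,fx=2.4,fy=2.4,interpolation=cv2.INTER_CUBIC)
o=np.zeros((320,800,3),np.uint8);o[:315,:360]=a;o[:216,362:794]=b
cv2.imwrite("pics/c5.png",o[:,:,::-1])
go([.472,.181,.0245],-.064)
E
```

```text
[0.47274654 0.17908153 0.16112511]
shift [-0.006 -0.013  0.911] turn [ 0. -0. -0.]
```

View pics/c5.png

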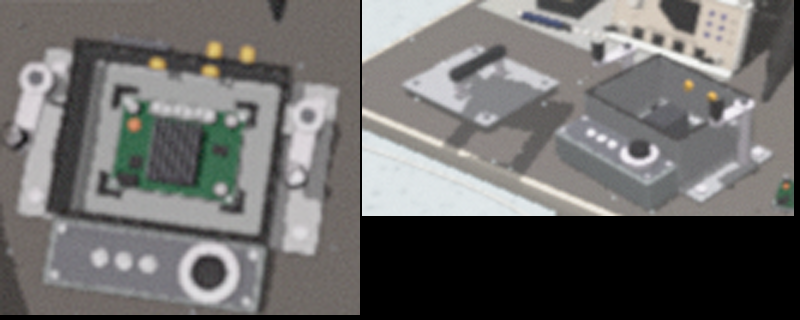

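```bash
python3 - <<'E'
from h import *
s=manip.snapshot("top")
A=lambda u,v:(200+u/3-.33,215+v/3-.33)
def show(n,pts,z):
    w=np.array([ray(s,p,z)[:2] for p in pts]);c=w.mean(0);d=w[0]+w[3]-w[1]-w[2];e=w[0]+w[1]-w[2]-w[3]
    print(n,c.round(4),"yaw",np.arctan2(-d[0],d[1]).round(3),np.arctan2(e[1],e[0]).round(3),[np.linalg.norm(w[i]-w[i-1]).round(4) for i in range(4)])
show("rim",[A(78,38),A(291,66),A(260,243),A(50,210)],.072)
show("loc",[A(112,87),A(256,103),A(243,211),A(98,195)],.017)
for n,p,z in(("knobL",A(15,136),.115),("knobR",A(296,177),.115),("pivL",A(36,77),.1),("pivR",A(307,115),.1),("btn",A(208,271),.048)):print(n,ray(s,p,z).round(4))
for q in((-.04,.0),(.04,0),(0,.0)): print(ray(s,(0,0),.05)[:0],proj(s,[*box(*q,(.472,.181),-.064),.0515]))
E
```

```text
rim [ 0.5086 -0.0954] yaw -0.166 -0.168 [np.float64(0.1263), np.float64(0.157), np.float64(0.1298), np.float64(0.1518)]
loc [ 0.5079 -0.0943] yaw -0.134 -0.126 [np.float64(0.0833), np.float64(0.1114), np.float64(0.0831), np.float64(0.1105)]
knobL [0.5069 0.0056 0.115 ]
knobR [ 0.4742 -0.1869  0.115 ]
pivL [ 0.5505 -0.0047  0.1   ]
pivR [ 0.5191 -0.195   0.1   ]
btn [ 0.414  -0.1201  0.048 ]
[] [128.98872023 299.82151053]
[] [133.08379428 263.27301016]
[] [131.05098251 281.41583756]
```

Emit:
{"name": "play_rows", "arguments": {
  "motion": [
    [[-0.006,-0.013,0.2],[0,0,0],60],
    [[-0.006,-0.013,0.4],[0,0,0],60],
    [[-0.006,-0.013,0.6],[0,0,0],60],
    [[-0.006,-0.013,0.75],[0,0,0],60],
    [[-0.006,-0.013,0.85],[0,0,0],60],
    [[-0.006,-0.013,0.91],[0,0,0],60],
    [[-0.006,-0.013,0.91],[0,0,0],60],
    [[-0.006,-0.013,0.91],[0,0,0],60]
  ],
  "newtons": 70
}}

```text
clock: 8.92
ee_pos: [0.4722, 0.1811, 0.0247]
tool_rot: [-3.14, 0.103, 0.0]
wrist_force: [0.5, 0.6, -0.4]
width: 0.598
grasp_force: 0.0
```

Emit:
{"name": "play_rows", "arguments": {
  "motion": [
    [[0,0,0],[0,0,0],5],
    [[0,0,0],[0,0,0],5],
    [[0,0,0],[0,0,0],5],
    [[0,0,0],[0,0,0],5],
    [[0,0,0],[0,0,0],5],
    [[0,0,0],[0,0,0],5],
    [[0,0,0],[0,0,0],5],
    [[0,0,0],[0,0,0],5]
  ],
  "newtons": 70
}}

```text
clock: 9.58
ee_pos: [0.4734, 0.1822, 0.0262]
tool_rot: [-3.139, 0.1, -0.005]
wrist_force: [-0.3, -0.2, 6.5]
width: 0.174
grasp_force: 70.3
```

Emit:
{"name": "play_rows", "arguments": {
  "motion": [
    [[0,0,-0.03],[0,0,0],5],
    [[0,0,-0.1],[0,0,0],5],
    [[0,0,-0.22],[0,0,0],5],
    [[0,0,-0.4],[0,0,0],5],
    [[0,0,-0.6],[0,0,0],5],
    [[0,0,-0.8],[0,0,0],5],
    [[0,0,-0.95],[0,0,0],5],
    [[0,0,-0.95],[0,0,0],5]
  ]
}}

```text
clock: 10.25
ee_pos: [0.4753, 0.1827, 0.1729]
tool_rot: [-3.137, 0.1, -0.016]
wrist_force: [1.8, 0.9, -3.3]
width: 0.171
grasp_force: 69.0
```

```bash
python3 - <<'E'
from h import *
s=manip.snapshot("top");im=s["image"];st=manip.sense();P=st["ee_pos"];print(P,st["tool_rot"],st["wrist_force"])
go([.508,-.095,.168],-.16)
cv2.imwrite("pics/c6.png",cv2.resize(im[180:340,60:320],None,fx=3,fy=3,interpolation=cv2.INTER_CUBIC)[:,:,::-1])
E
```

```text
[0.47376495 0.18230313 0.16996382] [-3.13808437  0.10008092 -0.01026942] [ 0.99770467  0.16781743 -4.32021697]
shift [0.345 1.83  0.011] turn [-0.001 -0.003  0.046]
```

View pics/c6.png

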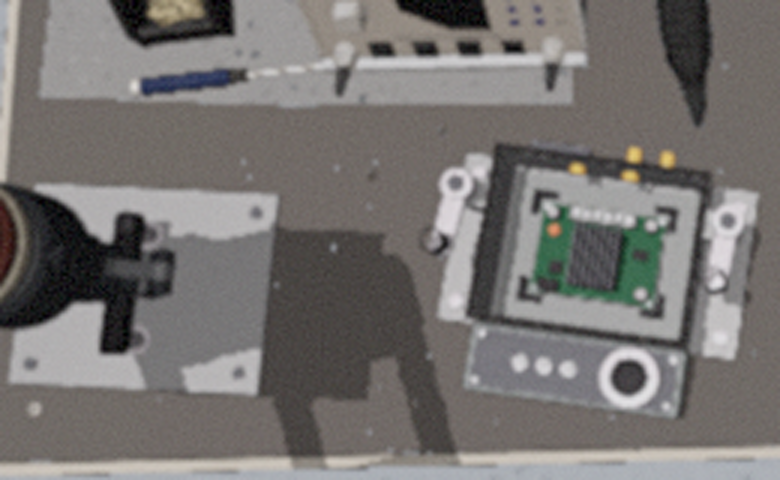

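```bash
python3 - <<'E'
from h import *
s=manip.snapshot("top");im=s["image"];st=manip.sense();P=st["ee_pos"]
A=lambda u,v:(60+u/3-.33,180+v/3-.33)
z=P[2]-.0127
w=np.array([ray(s,A(*p),z)[:2] for p in((37,185),(277,194),(260,395),(10,382))]);c=w.mean(0);d=w[0]+w[3]-w[1]-w[2];e=w[0]+w[1]-w[2]-w[3]
a=2*np.arctan2(st["tool_rot"][1],st["tool_rot"][0]);a=(a+np.pi)%(2*np.pi)-np.pi
r=c-P[:2];print("c-P tool",np.round([r[0]*np.cos(a)+r[1]*np.sin(a),-r[0]*np.sin(a)+r[1]*np.cos(a)],4),a,"yaw",np.arctan2(-d[0],d[1]),np.arctan2(e[1],e[0]),[np.linalg.norm(w[i]-w[i-1]).round(4) for i in range(4)])
g=cv2.cvtColor(im,cv2.COLOR_RGB2GRAY)
E
```

```text
c-P tool [0.0031 0.0021] -0.06378030767996279 yaw -0.06754653472300941 -0.053508687562253354 [np.float64(0.1289), np.float64(0.1589), np.float64(0.1312), np.float64(0.1615)]
```

Emit:
{"name": "play_rows", "arguments": {
  "motion": [
    [[0.01,0.08,0],[0,0,0],5],
    [[0.04,0.22,0],[0,0,0],5],
    [[0.08,0.4,0],[0,0,0],5],
    [[0.12,0.6,0],[0,0,0],5],
    [[0.16,0.8,0],[0,0,0],5],
    [[0.19,0.95,0],[0,0,0],5],
    [[0.2,1,0],[0,0,0],5]
  ]
}}

```text
clock: 10.93
ee_pos: [0.4902, 0.0267, 0.164]
tool_rot: [3.138, -0.105, -0.009]
wrist_force: [0.6, 0.6, -4.4]
width: 0.177
grasp_force: 69.0
```

Emit:
{"name": "play_rows", "arguments": {
  "motion": [
    [[0.02,0.15,0],[0,0,0.01],5],
    [[0.05,0.35,0],[0,-0.001,0.02],5],
    [[0.08,0.55,0],[-0.001,-0.002,0.03],5],
    [[0.11,0.7,0],[-0.001,-0.003,0.04],5],
    [[0.12,0.79,0],[-0.001,-0.003,0.046],5],
    [[0.13,0.83,0],[-0.001,-0.003,0.046],5],
    [[0.13,0.83,0],[-0.001,-0.003,0.046],5],
    [[0.13,0.83,0],[-0.001,-0.003,0.046],5]
  ]
}}

```text
clock: 11.6
ee_pos: [0.5026, -0.0945, 0.1655]
tool_rot: [3.131, -0.252, -0.015]
wrist_force: [-0.3, 0.2, -3.9]
width: 0.175
grasp_force: 69.1
```

```bash
python3 - <<'E'
from h import *
st=manip.sense();print(st["ee_pos"],st["tool_rot"],st["wrist_force"])
go([*box(-.002,0,(.508,-.095)),.107],-.16)
E
```

```text
[ 0.50255943 -0.09449487  0.16550254] [ 3.13140979 -0.25174734 -0.01463875] [-0.32411503  0.2174524  -3.93569221]
shift [ 0.027 -0.003  0.39 ] turn [ 0.     0.004 -0.   ]
```

Emit:
{"name": "play_rows", "arguments": {
  "motion": [
    [[0.027,-0.003,0.06],[0,0.004,0],5],
    [[0.027,-0.003,0.15],[0,0.004,0],5],
    [[0.027,-0.003,0.25],[0,0.004,0],5],
    [[0.027,-0.003,0.33],[0,0.004,0],5],
    [[0.027,-0.003,0.38],[0,0.004,0],5],
    [[0.027,-0.003,0.39],[0,0.004,0],5],
    [[0.027,-0.003,0.39],[0,0.004,0],5],
    [[0.027,-0.003,0.39],[0,0.004,0],5]
  ]
}}

```text
clock: 12.27
ee_pos: [0.5079, -0.0955, 0.109]
tool_rot: [3.129, -0.251, 0.005]
wrist_force: [0.2, -0.1, -4.1]
width: 0.171
grasp_force: 69.1
```

```bash
python3 - <<'E'
from h import *
s=manip.snapshot("top");t=manip.snapshot("scene");st=manip.sense();print(st["ee_pos"],st["tool_rot"],st["wrist_force"])
a=cv2.resize(s["image"][215:320,195:325],None,fx=3,fy=3,interpolation=cv2.INTER_CUBIC)
b=cv2.resize(t["image"][205:310,215:330],None,fx=3.5,fy=3.5,interpolation=cv2.INTER_CUBIC)
o=np.zeros((370,796,3),np.uint8);o[:315,:390]=a;o[:b.shape[0],392:392+b.shape[1]]=b
cv2.imwrite("pics/c7.png",o[:,:,::-1])
go([*box(-.002,0,(.508,-.095)),.098],-.16)
E
```

```text
[ 0.50833574 -0.09581435  0.10956367] [ 3.12869119 -0.25105312  0.00659628] [ 0.32162826 -0.53870973 -3.63659521]
shift [-0.017 -0.005  0.077] turn [ 0.001 -0.002 -0.   ]
```

View pics/c7.png

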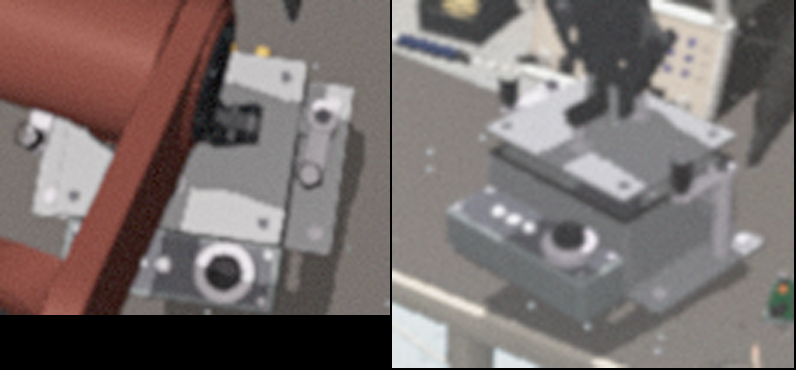

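```bash
python3 - <<'E'
from h import *
s=manip.snapshot("top");t=manip.snapshot("scene");P=manip.sense()["ee_pos"];z=P[2]-.0127;a=-.16
def bf(w,c): d=w[:2]-np.array(c);return np.round([d[0]*np.cos(a)+d[1]*np.sin(a),-d[0]*np.sin(a)+d[1]*np.cos(a)],4)
A=lambda u,v:(195+u/3-.33,215+v/3-.33)
B=lambda u,v:(200+u/3-.33,215+v/3-.33)
C=lambda u,v:(215+(u-392)/3.5-.36,205+v/3.5-.36)
c=(.508,-.095)
print("cover top",bf(ray(s,A(306,64),z),c),bf(ray(s,A(282,243),z),c))
print("rim top",[bf(ray(s,B(*p),.072),c) for p in((78,38),(291,66),(260,243),(50,210))])
print("cover scene L,R,front",[bf(ray(t,C(*p),z),c) for p in((488,130),(733,134),(640,202))])
print("rim scene front,left",[bf(ray(t,C(*p),.072),c) for p in((628,217),(490,148))])
print(proj(t,[*box(.065,.08,c,a),.072]),P)
# dense edges: bright plate mask right boundary
E
```

```text
cover top [ 0.062  -0.0805] [-0.065 -0.082]
rim top [array([0.0643, 0.0777]), array([ 0.065 , -0.0793]), array([-0.0647, -0.0757]), array([-0.062 ,  0.0762])]
cover scene L,R,front [array([-0.0701,  0.0712]), array([ 0.0592, -0.0817]), array([-0.0636, -0.0937])]
rim scene front,left [array([-0.0587, -0.0755]), array([-0.0621,  0.0799])]
[273.46424732 230.49397242] [ 0.50815572 -0.09587195  0.10948008]
```

```bash
python3 - <<'E'
from h import *
go([.509,-.0935,.101],-.16)
E
```

```text
shift [ 0.003 -0.017  0.057] turn [ 0.001 -0.002 -0.   ]
```

Emit:
{"name": "play_rows", "arguments": {
  "motion": [
    [[0.003,-0.017,0.01],[0.001,-0.002,0],5],
    [[0.003,-0.017,0.03],[0.001,-0.002,0],5],
    [[0.003,-0.017,0.05],[0.001,-0.002,0],5],
    [[0.003,-0.017,0.057],[0.001,-0.002,0],5],
    [[0.003,-0.017,0.057],[0.001,-0.002,0],5],
    [[0.003,-0.017,0.057],[0.001,-0.002,0],5]
  ]
}}

```text
clock: 12.97
ee_pos: [0.508, -0.0931, 0.0996]
tool_rot: [-3.131, 0.251, 0.004]
wrist_force: [-0.5, -1.0, -3.6]
width: 0.17
grasp_force: 69.2
```

Emit:
{"name": "play_rows", "arguments": {
  "motion": [
    [[0,0,0.01],[0,0,0],5],
    [[0,0,0.02],[0,0,0],5],
    [[0,0,0.025],[0,0,0],5],
    [[0,0,0.027],[0,0,0],5],
    [[0,0,0.027],[0,0,0],5],
    [[0,0,0.027],[0,0,0],5]
  ]
}}

```text
clock: 13.47
ee_pos: [0.5083, -0.0932, 0.0959]
tool_rot: [-3.131, 0.251, 0.003]
wrist_force: [-0.6, 1.1, -3.4]
width: 0.17
grasp_force: 69.2
```

Emit:
{"name": "play_rows", "arguments": {
  "motion": [
    [[0,0,0.005],[0,0,0],5],
    [[0,0,0.01],[0,0,0],5],
    [[0,0,0.015],[0,0,0],5],
    [[0,0,0.02],[0,0,0],5],
    [[0,0,0.02],[0,0,0],5],
    [[0,0,0.02],[0,0,0],5]
  ]
}}

```text
clock: 13.97
ee_pos: [0.5082, -0.0931, 0.0928]
tool_rot: [-3.131, 0.251, 0.003]
wrist_force: [0.5, -0.6, -3.0]
width: 0.172
grasp_force: 69.2
```

Emit:
{"name": "play_rows", "arguments": {
  "motion": [
    [[0,0,0.005],[0,0,0],5],
    [[0,0,0.01],[0,0,0],5],
    [[0,0,0.01],[0,0,0],5],
    [[0,0,0.01],[0,0,0],5]
  ]
}}

```text
clock: 14.3
ee_pos: [0.5082, -0.0931, 0.0913]
tool_rot: [-3.131, 0.251, 0.003]
wrist_force: [0.1, 0.4, -4.2]
width: 0.169
grasp_force: 69.2
```

Emit:
{"name": "play_rows", "arguments": {
  "motion": [
    [[0,0,0.004],[0,0,0],5],
    [[0,0,0.008],[0,0,0],5],
    [[0,0,0.008],[0,0,0],5],
    [[0,0,0.008],[0,0,0],5]
  ]
}}

```text
clock: 14.63
ee_pos: [0.5084, -0.0932, 0.0904]
tool_rot: [-3.132, 0.252, 0.003]
wrist_force: [-0.8, -0.8, -1.7]
width: 0.174
grasp_force: 69.4
```

Emit:
{"name": "play_rows", "arguments": {
  "motion": [
    [[0,0,0.004],[0,0,0],5],
    [[0,0,0.007],[0,0,0],5],
    [[0,0,0.007],[0,0,0],5],
    [[0,0,0.007],[0,0,0],5]
  ]
}}

```text
clock: 14.97
ee_pos: [0.5084, -0.0932, 0.0902]
tool_rot: [3.131, -0.251, -0.003]
wrist_force: [-4.2, 0.7, 5.3]
width: 0.175
grasp_force: 70.4
```

Emit:
{"name": "play_rows", "arguments": {
  "motion": [
    [[0,0,0],[0,0,0],30],
    [[0,0,-0.01],[0,0,0],50],
    [[0,0,-0.01],[0,0,0],50],
    [[0,0,-0.06],[0,0,0],50],
    [[0,0,-0.2],[0,0,0],50],
    [[0,0,-0.4],[0,0,0],50],
    [[0,0,-0.55],[0,0,0],50],
    [[0,0,-0.55],[0,0,0],0]
  ]
}}

```text
clock: 15.63
ee_pos: [0.5127, -0.0945, 0.1781]
tool_rot: [3.129, -0.251, 0.015]
wrist_force: [0.7, -0.6, 0.6]
width: 0.376
grasp_force: 0.0
```

```bash
python3 - <<'E'
from h import *
c=(.508,-.093);a=-.16
st=manip.sense();print(st["ee_pos"])
p,q=go([*box(-.020,.135,c,a),.165],a)
E
```

```text
[ 0.51269101 -0.09451038  0.17813461]
shift [-0.167 -0.905  0.084] turn [ 0.001 -0.005 -0.   ]
```

Emit:
{"name": "play_rows", "arguments": {
  "motion": [
    [[-0.03,-0.2,0],[0,0,0],0],
    [[-0.07,-0.45,0],[0,0,0],0],
    [[-0.12,-0.7,0],[0.001,-0.003,0],0],
    [[-0.15,-0.85,0],[0.001,-0.003,0],0],
    [[-0.16,-0.9,0],[0.001,-0.003,0],0],
    [[-0.16,-0.9,0],[0.001,-0.003,0],0],
    [[-0.16,-0.9,0],[0.001,-0.003,0],0]
  ]
}}

```text
clock: 16.22
ee_pos: [0.5062, 0.0436, 0.1715]
tool_rot: [-3.13, 0.25, 0.012]
wrist_force: [0.5, -0.5, -0.7]
width: 0.003
grasp_force: 0.0
```

```bash
python3 - <<'E'
from h import *
c=(.508,-.093);a=-.16
s=manip.snapshot("top");t=manip.snapshot("scene");st=manip.sense();print(st["ee_pos"],st["width"])
go([*box(-.020,.135,c,a),.099],a)
x=cv2.resize(s["image"][215:320,195:325],None,fx=3,fy=3,interpolation=cv2.INTER_CUBIC)
b=cv2.resize(t["image"][200:310,210:320],None,fx=3.6,fy=3.6,interpolation=cv2.INTER_CUBIC)
o=np.zeros((396,796,3),np.uint8);o[:315,:390]=x;o[:b.shape[0],392:392+b.shape[1]]=b
cv2.imwrite("pics/c8.png",o[:,:,::-1])
E
```

```text
[0.50636808 0.04274601 0.17157869] 0.00032498794980774547
shift [ 0.025 -0.008  0.484] turn [-0.001  0.004 -0.001]
```

View pics/c8.png

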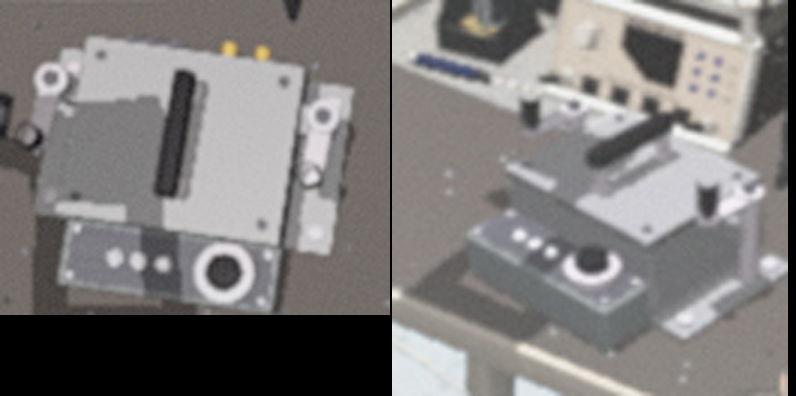

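Emit:
{"name": "play_rows", "arguments": {
  "motion": [
    [[0.025,-0.008,0.12],[-0.001,0.004,0],0],
    [[0.025,-0.008,0.28],[-0.001,0.004,0],0],
    [[0.025,-0.008,0.42],[-0.001,0.004,0],0],
    [[0.025,-0.008,0.48],[-0.001,0.004,0],0],
    [[0.025,-0.008,0.48],[-0.001,0.004,0],0],
    [[0.025,-0.008,0.48],[-0.001,0.004,0],0]
  ]
}}

```text
clock: 16.82
ee_pos: [0.5096, 0.0439, 0.0996]
tool_rot: [3.131, -0.254, -0.001]
wrist_force: [0.6, -0.5, 0.3]
width: -0.0
grasp_force: 0.0
```

Emit:
{"name": "play_rows", "arguments": {
  "motion": [
    [[0.02,0.05,0],[0,0,0],0],
    [[0.01,0.09,0],[0,0,0],0],
    [[-0.01,0.15,0],[0,0,0],0],
    [[-0.022,0.21,0],[0,0,0],0],
    [[-0.022,0.25,0],[0,0,0],0],
    [[-0.02,0.3,0],[0,0,0],0],
    [[-0.016,0.34,0],[0,0,0],0]
  ]
}}

```text
clock: 17.4
ee_pos: [0.4986, -0.0062, 0.0997]
tool_rot: [3.131, -0.252, -0.0]
wrist_force: [-0.5, 0.2, 0.7]
width: 0.002
grasp_force: 0.2
```

```bash
python3 - <<'E'
from h import *
c=(.508,-.093);a=-.16
st=manip.sense();print(st["ee_pos"],st["wrist_force"])
for q in((-.0107,.0648),(.0085,.053)):go([*box(*q,c,a),.099],a)
E
```

```text
[ 0.4986207  -0.00615748  0.09974558] [-0.50802705  0.15947264  0.65385669]
shift [0.083 0.13  0.005] turn [ 0.  0. -0.]
shift [0.211 0.208 0.005] turn [ 0.  0. -0.]
```

Emit:
{"name": "play_rows", "arguments": {
  "motion": [
    [[0.03,0.05,0],[0,0,0],0],
    [[0.06,0.1,0],[0,0,0],0],
    [[0.083,0.13,0],[0,0,0],0],
    [[0.12,0.16,0],[0,0,0],0],
    [[0.16,0.185,0],[0,0,0],0],
    [[0.19,0.208,0],[0,0,0],0],
    [[0.2,0.208,0],[0,0,0],0],
    [[0.2,0.208,0],[0,0,0],0]
  ]
}}

```text
clock: 18.07
ee_pos: [0.5242, -0.0411, 0.0996]
tool_rot: [3.131, -0.252, 0.0]
wrist_force: [-0.5, 0.4, -0.6]
width: -0.0
grasp_force: 0.0
```

Emit:
{"name": "play_rows", "arguments": {
  "motion": [
    [[0.01,0,0],[0,0,0],0],
    [[0.02,0,0],[0,0,0],0],
    [[0.02,0,0],[0,0,0],0]
  ]
}}

```text
clock: 18.32
ee_pos: [0.5248, -0.0409, 0.0993]
tool_rot: [3.131, -0.25, -0.008]
wrist_force: [-5.8, -0.8, 2.8]
width: -0.001
grasp_force: 2.6
```

Emit:
{"name": "play_rows", "arguments": {
  "motion": [
    [[0.007,0,0],[0,0,0],0],
    [[0.01,0,0],[0,0,0],0],
    [[0.01,0,0],[0,0,0],0]
  ]
}}

```text
clock: 18.57
ee_pos: [0.5249, -0.0409, 0.0991]
tool_rot: [3.131, -0.25, -0.012]
wrist_force: [-8.5, -0.4, 5.8]
width: 0.002
grasp_force: 4.0
```

Emit:
{"name": "play_rows", "arguments": {
  "motion": [
    [[-0.03,0,0],[0,0,0],0],
    [[-0.1,0,0],[0,0,0],0],
    [[-0.15,0,-0.08],[0,0,0],0],
    [[-0.15,0,-0.25],[0,0,0],0],
    [[-0.15,0,-0.45],[0,0,0],0],
    [[-0.15,0,-0.5],[0,0,0],0],
    [[-0.15,0,-0.5],[0,0,0],0]
  ]
}}

```text
clock: 19.15
ee_pos: [0.5085, -0.0382, 0.1782]
tool_rot: [3.131, -0.251, 0.013]
wrist_force: [0.2, 0.0, -0.4]
width: 0.001
grasp_force: 0.0
```

```bash
python3 - <<'E'
from h import *
c=(.508,-.093);a=-.16
st=manip.sense();print(st["ee_pos"])
go([*box(-.020,-.135,c,a),.17],a)
E
```

```text
[ 0.5084539  -0.03821199  0.1781999 ]
shift [-0.079  1.261  0.054] turn [ 0.    -0.004  0.   ]
```

Emit:
{"name": "play_rows", "arguments": {
  "motion": [
    [[-0.02,0.2,0],[0,0,0],0],
    [[-0.04,0.45,0],[0,0,0],0],
    [[-0.06,0.7,0],[0,-0.002,0],0],
    [[-0.08,0.95,0],[0,-0.003,0],0]
  ]
}}

```text
clock: 19.48
ee_pos: [0.4699, -0.177, 0.1729]
tool_rot: [-3.13, 0.249, 0.012]
wrist_force: [0.7, 0.3, -0.5]
width: 0.001
grasp_force: 0.0
```

Emit:
{"name": "play_rows", "arguments": {
  "motion": [
    [[0,0.15,0],[0,0,0],0],
    [[0,0.26,0],[0,0,0],0],
    [[0,0.31,0],[0,0,0],0],
    [[0,0.31,0],[0,0,0],0],
    [[0,0.31,0],[0,0,0],0],
    [[0,0.31,0],[0,0,0],0]
  ]
}}

```text
clock: 19.98
ee_pos: [0.4637, -0.2213, 0.1739]
tool_rot: [-3.13, 0.25, 0.011]
wrist_force: [0.5, 0.6, -0.7]
width: -0.007
grasp_force: 0.0
```

```bash
python3 - <<'E'
from h import *
c=(.508,-.093);a=-.16
st=manip.sense();print(st["ee_pos"])
go([*box(-.020,-.135,c,a),.099],a)
E
```

```text
[ 0.46372658 -0.22127523  0.17390546]
shift [0.025 0.009 0.499] turn [-0.     0.003  0.   ]
```

Emit:
{"name": "play_rows", "arguments": {
  "motion": [
    [[0.025,0.009,0.12],[0,0.003,0],0],
    [[0.025,0.009,0.28],[0,0.003,0],0],
    [[0.025,0.009,0.42],[0,0.003,0],0],
    [[0.025,0.009,0.5],[0,0.003,0],0],
    [[0.025,0.009,0.5],[0,0.003,0],0],
    [[0.025,0.009,0.5],[0,0.003,0],0]
  ]
}}

```text
clock: 20.48
ee_pos: [0.4667, -0.2234, 0.0992]
tool_rot: [-3.131, 0.25, 0.002]
wrist_force: [0.2, -0.5, 0.7]
width: 0.0
grasp_force: 0.0
```

Emit:
{"name": "play_rows", "arguments": {
  "motion": [
    [[0.02,-0.05,0],[0,0,0],0],
    [[0.01,-0.09,0],[0,0,0],0],
    [[-0.01,-0.15,0],[0,0,0],0],
    [[-0.022,-0.21,0],[0,0,0],0],
    [[-0.022,-0.25,0],[0,0,0],0],
    [[-0.02,-0.3,0],[0,0,0],0],
    [[-0.016,-0.34,0],[0,0,0],0]
  ]
}}

```text
clock: 21.07
ee_pos: [0.4726, -0.1727, 0.0998]
tool_rot: [-3.132, 0.251, -0.0]
wrist_force: [-0.3, 0.3, -0.9]
width: -0.002
grasp_force: 0.2
```

```bash
python3 - <<'E'
from h import *
c=(.508,-.093);a=-.16
st=manip.sense();print(st["ee_pos"],st["wrist_force"])
for q in((-.0107,-.0648),(.0085,-.053)):go([*box(*q,c,a),.099],a)
E
```

```text
[ 0.47264192 -0.17266713  0.09978093] [-0.3412354   0.29692523 -0.89742384]
shift [ 0.077 -0.13   0.005] turn [-0. -0.  0.]
shift [ 0.205 -0.209  0.005] turn [-0. -0.  0.]
```

Emit:
{"name": "play_rows", "arguments": {
  "motion": [
    [[0.03,-0.05,0],[0,0,0],0],
    [[0.055,-0.1,0],[0,0,0],0],
    [[0.078,-0.13,0],[0,0,0],0],
    [[0.115,-0.16,0],[0,0,0],0],
    [[0.155,-0.185,0],[0,0,0],0],
    [[0.185,-0.208,0],[0,0,0],0],
    [[0.195,-0.208,0],[0,0,0],0],
    [[0.195,-0.208,0],[0,0,0],0]
  ]
}}

```text
clock: 21.73
ee_pos: [0.5071, -0.1474, 0.0996]
tool_rot: [-3.131, 0.251, -0.0]
wrist_force: [0.2, -0.7, 0.9]
width: 0.0
grasp_force: 0.0
```

Emit:
{"name": "play_rows", "arguments": {
  "motion": [
    [[0.01,0,0],[0,0,0],0],
    [[0.02,0,0],[0,0,0],0],
    [[0.025,0,0],[0,0,0],0],
    [[0.025,0,0],[0,0,0],0]
  ]
}}

```text
clock: 22.07
ee_pos: [0.5076, -0.1477, 0.0992]
tool_rot: [-3.13, 0.251, 0.011]
wrist_force: [-6.9, 1.3, 4.6]
width: 0.0
grasp_force: 3.6
```

Emit:
{"name": "play_rows", "arguments": {
  "motion": [
    [[0.007,0,0],[0,0,0],0],
    [[0.01,0,0],[0,0,0],0],
    [[-0.03,0,0],[0,0,0],0],
    [[-0.12,0,-0.02],[0,0,0],0],
    [[-0.15,0,-0.15],[0,0,0],0],
    [[-0.15,0,-0.35],[0,0,0],0],
    [[-0.15,0,-0.4],[0,0,0],0],
    [[-0.15,0,-0.4],[0,0,0],0]
  ]
}}

```text
clock: 22.73
ee_pos: [0.4909, -0.1461, 0.1633]
tool_rot: [3.128, -0.252, 0.014]
wrist_force: [-0.1, -0.1, 0.5]
width: -0.003
grasp_force: 0.0
```

```bash
cat >> h.py <<'E'
def goT(p,yaw,b):
    st=manip.sense();P=st["ee_pos"];Q=R.from_rotvec(st["tool_rot"]);T=down(yaw)*R.from_rotvec([0,b,0])
    print("shift",(Q.inv().apply(np.array(p)-P)/.15).round(3),"turn",np.round((Q.inv()*T).as_rotvec()/np.radians(120),3))
E
python3 - <<'E'
from h import *
st=manip.sense();print(st["ee_pos"])
s=manip.snapshot("top");im=s["image"]
g=cv2.cvtColor(im,cv2.COLOR_RGB2GRAY)
# button: dark disc inside white ring near (269,306)
roi=g[292:320,255:288];d=(roi<70).astype(np.uint8)
n,l,stt,cen=cv2.connectedComponentsWithStats(d)
for i in range(1,n):
    if stt[i,4]>15:print(stt[i],cen[i]+[255,292],ray(s,cen[i]+[255,292],.048).round(4))
w=(roi>170);ys,xs=np.nonzero(w);print("ring",len(xs),xs.min()+255,xs.max()+255,ys.min()+292,ys.max()+292)
# knobs expected at stop
c=(.508,-.093)
for sgn in(1,-1):print(proj(s,[*box(.028,sgn*.053,c,-.16),.115]))
goT([.4095,-.1185,.10],-.16,.14)
E
```

```text
[ 0.4909421  -0.14610377  0.16327265]
[  6   0  20  28 198] [270.54545455 305.36363636] [ 0.4132 -0.1234  0.048 ]
ring 32 273 287 292 313
[229.4950383  241.67505668]
[279.96874551 248.57572542]
shift [-0.558 -0.093  0.405] turn [ 0.001  0.064 -0.   ]
```

Emit:
{"name": "play_rows", "arguments": {
  "motion": [
    [[-0.1,-0.02,0],[0,0,0],0],
    [[-0.25,-0.05,0],[0,0.02,0],0],
    [[-0.42,-0.08,0.02],[0,0.04,0],0],
    [[-0.53,-0.09,0.1],[0,0.064,0],0],
    [[-0.56,-0.093,0.25],[0,0.064,0],0],
    [[-0.56,-0.093,0.36],[0,0.064,0],0],
    [[-0.56,-0.093,0.4],[0,0.064,0],0],
    [[-0.56,-0.093,0.4],[0,0.064,0],0]
  ]
}}

```text
clock: 23.45
ee_pos: [0.405, -0.1163, 0.0967]
tool_rot: [3.117, -0.251, 0.201]
wrist_force: [-1.4, -0.1, -0.2]
width: -0.002
grasp_force: 0.0
```

```bash
python3 - <<'E'
from h import *
print(manip.sense()["ee_pos"])
s=manip.snapshot("top");im=s["image"].astype(int)
g=cv2.cvtColor(s["image"],cv2.COLOR_RGB2GRAY)
c=(.508,-.093)
for sgn in(1,-1):
    u=proj(s,[*box(.028,sgn*.053,c,-.16),.115]).astype(int)
    r=g[u[1]-10:u[1]+12,u[0]-10:u[0]+10];n,l,t,ce=cv2.connectedComponentsWithStats((r<75).astype(np.uint8))
    for i in range(1,n):
        if t[i,4]>10:
            q=ray(s,ce[i]+u-10,.115);d=q[:2]-c;print(sgn,t[i].tolist(),np.round([d[0]*.987-d[1]*.159,d[0]*.159+d[1]*.987],4))
for z in(.06,.05,.04):goT([.4095,-.1185,z],-.16,.14)
E
```

```text
[ 0.40503917 -0.11633307  0.09673032]
1 [12, 11, 5, 5, 11] [0.0234 0.0439]
shift [-0.012  0.007  0.256] turn [-0.     0.004 -0.   ]
shift [-0.021  0.007  0.322] turn [-0.     0.004 -0.   ]
shift [-0.03   0.007  0.388] turn [-0.     0.004 -0.   ]
```

```bash
python3 - <<'E'
from h import *
for z in(.06,.05,.04):goT([.4175,-.119,z],-.16,.14)
E
```

```text
shift [0.04  0.002 0.263] turn [-0.     0.004 -0.   ]
shift [0.032 0.002 0.329] turn [-0.     0.004 -0.   ]
shift [0.023 0.002 0.395] turn [-0.     0.004 -0.   ]
```

Emit:
{"name": "play_rows", "arguments": {
  "motion": [
    [[0.04,0,0.06],[0,0.004,0],0],
    [[0.04,0.002,0.15],[0,0.004,0],0],
    [[0.04,0.002,0.23],[0,0.004,0],0],
    [[0.04,0.002,0.263],[0,0.004,0],0],
    [[0.04,0.002,0.263],[0,0.004,0],0],
    [[0.04,0.002,0.263],[0,0.004,0],0]
  ]
}}

```text
clock: 24.0
ee_pos: [0.4192, -0.1199, 0.0621]
tool_rot: [3.112, -0.25, 0.223]
wrist_force: [-1.3, -0.3, 1.6]
width: 0.001
grasp_force: 0.9
```

Emit:
{"name": "play_rows", "arguments": {
  "motion": [
    [[-0.002,0,0.013],[0,0,0],0],
    [[-0.003,0,0.026],[0,0,0],0],
    [[-0.004,0,0.033],[0,0,0],0],
    [[-0.004,0,0.033],[0,0,0],0]
  ]
}}

```text
clock: 24.33
ee_pos: [0.4193, -0.1199, 0.0571]
tool_rot: [3.111, -0.25, 0.225]
wrist_force: [-0.7, 0.1, 5.5]
width: 0.0
grasp_force: 2.4
```

Emit:
{"name": "play_rows", "arguments": {
  "motion": [
    [[-0.001,0,0.007],[0,0,0],0],
    [[-0.002,0,0.013],[0,0,0],0],
    [[-0.002,0,0.013],[0,0,0],0]
  ]
}}

```text
clock: 24.58
ee_pos: [0.4195, -0.12, 0.0565]
tool_rot: [3.112, -0.249, 0.224]
wrist_force: [-7.0, 2.4, 16.6]
width: -0.001
grasp_force: 8.8
```

Emit:
{"name": "play_rows", "arguments": {
  "motion": [
    [[-0.001,0,0.007],[0,0,0],0],
    [[-0.002,0,0.013],[0,0,0],0],
    [[-0.002,0,0.013],[0,0,0],0]
  ]
}}

```text
clock: 24.83
ee_pos: [0.4197, -0.1201, 0.0561]
tool_rot: [3.112, -0.248, 0.222]
wrist_force: [-13.5, 4.2, 32.0]
width: 0.0
grasp_force: 16.2
```

Emit:
{"name": "play_rows", "arguments": {
  "motion": [
    [[0.005,0,-0.03],[0,0,0],0],
    [[0.01,0,-0.08],[0,0,0],0],
    [[0,0,-0.25],[0,0,0],0],
    [[-0.1,0,-0.5],[0,0,0],0],
    [[-0.2,0,-0.75],[0,0,0],0],
    [[-0.2,0,-0.8],[0,0,0],0]
  ]
}}

```text
clock: 25.33
ee_pos: [0.3731, -0.1129, 0.1725]
tool_rot: [3.107, -0.249, 0.235]
wrist_force: [0.9, -0.1, 0.2]
width: 0.003
grasp_force: 0.0
```

Emit:
{"name": "play_rows", "arguments": {
  "motion": [
    [[-0.05,0.2,0],[0,0,0],0],
    [[-0.05,0.45,0],[0,0,0],0],
    [[-0.05,0.7,0],[0,0,0],0],
    [[-0.05,0.9,0],[0,0,0],0],
    [[-0.05,1,0],[0,0,0],0],
    [[-0.05,1,0],[0,0,0],0]
  ]
}}

```text
clock: 25.83
ee_pos: [0.3405, -0.2618, 0.1657]
tool_rot: [3.11, -0.256, 0.222]
wrist_force: [-0.2, 0.3, 0.5]
width: -0.003
grasp_force: 0.0
```

```bash
python3 - <<'E'
from h import *
st=manip.sense();print(st["ee_pos"],st["wrist_force"],st["clock"])
s=manip.snapshot("top");g=cv2.cvtColor(s["image"],cv2.COLOR_RGB2GRAY)
t=manip.snapshot("scene");gt=cv2.cvtColor(t["image"],cv2.COLOR_RGB2GRAY)
c=np.array((.508,-.093))
for n,S,G in(("top",s,g),("scene",t,gt)):
  for sgn in(1,-1):
    u=proj(S,[*box(.028,sgn*.053,c,-.16),.115]);m=u.round().astype(int);r=G[m[1]-9:m[1]+12,m[0]-10:m[0]+11]
    print(n,sgn,u.round(1));print("\n".join(" ".join(f"{v:3d}" for v in row[::2]) for row in r[::2]))
E
```

```text
[ 0.34046821 -0.26175862  0.16572359] [-0.15974307  0.29853284  0.49436695] 25.8333
top 1 [229.5 241.7]
189 182 178 184 133 124 182 184 183 184 186
198 193 184 186 177 175 185 186 186 186 186
216 196 183 184 182 165 168 185 188 185 185
203 190 189 191 162 165 170 143 181 187 186
216 216 215 212 181 214 181 156 121 167 185
217 216 216 215 179 205 176 154  48 128 161
195 205 209 216 203 141  80  37 104 112 158
154 181 169 165 180 157 105 111 125 142 171
133 186 187 189 187 183 184 187 185 187 185
173 187 189 187 188 188 187 186 187 188 188
176 186 186 188 189 186 187 187 189 186 187
top -1 [280.  248.6]
187 185 186 185 188 186 187 186 188 165 160
190 187 189 187 190 189 188 187 186 135 119
186 188 187 190 183 170 180 188 190 176 168
189 188 187 181 157 181 155 158 189 186 189
189 187 189 167 158 156 189 113 166 194 193
188 189 189 175 129 188 215 103 174 213 213
185 189 185 190 122 101 103 119 198 215 217
188 187 188 189 179 123 108 167 193 213 216
189 188 189 188 190 185 187 175 190 177 175
188 191 189 188 189 189 189 190 191 191 191
187 190 191 188 189 190 189 193 190 189 192
scene 1
[... 305 characters left out ...]
5  63  60  58  63
202 219 233 176  75  79  81  68  64  63  63
156 199 233 220  87  74  98  89  64  64  67
152 149 153 185 124  72 104  87  69  61  65
193 207 204 192 155  75  64  70  69  64  63
scene -1 [296.7 238. ]
 63  65  63  62  63  61  63 166 206 202 179
 63  59  63  65  64  61  61 151 203 207 164
 61  59  63  66  57  65  64  92 188 204 151
 59  60  62  61  65  69  85  70 163 192 134
 65  64  63  59  63  68  81  85 164 176 110
 66  66  65  58  62  63  74  99 141 126  98
 63  61  58  56  61  63  75  98 102 112 126
 65  61  61  63  59  54  74  80  95 104 114
 59  61  65  63  63  64  74  82  87  96 122
 61  60  58  61  64  64  89  83  67  72 100
 62  67  63  62  62  82 113  62  66  67  95
```

```bash
python3 -c "
from station import manip
print(manip.hand_in())"
```

```text
the job is handed in; nothing more can be done
None
```

The job is handed in at about 26 s of the 72 s allowed. The larger module is flat between the locators with its terminals to the back, the cover is seated home, both clips are at their stops, and the test button was pressed to its end and released last.

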